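# Unload a spun sample from an angle-rotor centrifuge and close the lid

### The job

The run is over: draw the purple-capped sample tube straight out of the centrifuge rotor along the slant of its well, then stand it upright in any empty place of the wire rack that holds just one green-capped and one red-capped tube, lowering it to the bottom before you let go and never leaning it more than about 50 degrees from upright, so that its layers do not mix. Leave the white-capped balance tube in the rotor and the other tubes in the rack where they are. Last, lower the centrifuge lid gently until it is fully shut.

Things in the scene. Friction and masses are not known exactly. Their poses are not given: they have to be found in the camera images.
- sample_mid (a point): Sample tube to unload: 80 mm tall, 13 mm thick, round foot, 14 g; purple cap 16.5 mm in diameter on its top 20 mm. Point: its centre, 40 mm from the foot; z axis along the tube, foot to cap (cap centre 30 mm up). Starts in a rotor well leaning 30 degrees, cap towards the rotor axis, foot 48 mm down the well, so the top 32 mm stands out of it along the slant. Slides freely.
- balance_mid (a point): Balance tube, the same shape but with a white cap, in the opposite well of the rotor; point and axes as for the sample. Must stay in its well.
- green_mid (a point): Tube with a green cap, same shape, standing upright in a corner place of the wire rack; point at its centre, 40 mm from the foot. Leave it there.
- red_mid (a point): Tube with a red cap, same shape, standing upright in the diagonally opposite corner place of the rack; point at its centre. Leave it there.
- rotor: Grey rotor with six bright tube sleeves, turns by hand about a vertical axis (friction 0.12 N m). Origin on the axis, level with the well mouths, 102 mm above the bench. Mouths lie 50 mm from the axis, every 60 degrees from +x; wells 14.6 mm wide, 48 mm deep, slanting 30 degrees, feet outwards. Sample in the +x well, balance tube in the -x well, others empty. Hub 4 mm above mouths.
- centrifuge: White bench centrifuge, 253 mm deep (x -135 to +118 mm), 210 mm wide, fixed to the bench; flat deck 122 mm high with a round opening 180 mm wide around the rotor. Origin on the rotor axis at bench height; -x is its front (sloping control panel), +x its back, where the lid is hinged.
- lid (a joint): Lid angle, rad: 0 fully shut (flat on the deck), 1.57 straight up; starts open, leaning a little to the front. It stays wherever it is left: a stiff friction hinge, needing about 2 to 5 N at the free edge to lower. It must be pushed all the way down.
- lid_hinge (a point): Middle of the lid's hinge axis, at the back of the centrifuge, 112 mm behind the rotor axis and 123 mm above the bench. The hinge axis is level, along the centrifuge's y.
- lid_edge (a point): Middle of the lid's free edge on its outer (upper when shut) face. Lid: white frame with a clear window, 208 mm from hinge to this edge, 210 mm wide, 24 mm thick; the hinge axis lies in its underside, so the outer face is 24 mm off it. A grey grab lip 70 mm wide stands 11 mm out from the free edge, 7 to 17 mm from the underside.
- rack: Wire tube rack, 124 x 52 mm, 52 mm high, fixed to the bench: 2 rows of 5 square places, 24 mm pitch, 21.6 mm clear between wires (at heights 26 and 50 mm), solid floor 3 mm thick. Origin on the bench at its middle; x along the rows. Places at x = -48, -24, 0, 24, 48, y = -12, 12 mm; only two corner places are taken. A tube standing in it has its centre 43 mm above the bench.

How it is judged:
By the outcome, as a careful person would: the job done as asked, in the order asked, and still so for the second after the job is handed in, with the robot touching nothing.
It also fails if it takes over 61 s, if anything falls off the work surface, if the arm or the gripper's body presses on something with over 40 N, if the wrist force passes 120 N, or if a joint passes its speed limit or range.

### The arm

A 6-joint arm with a two-finger parallel gripper is mounted at the origin on the work surface. World frame = base frame: x ahead of the robot, y to its left, z up, the work surface at z = 0. Lengths are in m, angles in rad, forces in N, time in s.
With the tool pointing down it reaches from about 0.425 to 0.95 m from the base axis. Payload 3.5 kg.
Tool frame: the origin (TCP) lies midway between the tips of the shut fingers; the grasp point (between the pads) lies 19 mm behind it; z points along the fingers, y is the line along which they close (so a half turn about z gives the same grasp; the last joint's range is limited). The gripper opens to 85 mm and grips with 20 to 120 N. Pads are 22 mm wide; open, the fingers measure 114 mm over their backs; the gripper's body (76 mm by 85 mm) begins 54 mm behind the grasp point. The pads swing forward as they close: fully open they stand 13 mm farther back than shut.
Start: joints at [1.061, 0.286, 1.577, -0, 1.279, -0.15], TCP at [0.238, 0.632, 0.231] pointing down, gripper open.
Joint ranges: [-2.77, 2.77], [-0.9, 2.22], [0.21, 2.48], [-1.53, 4.67], [0.24, 2.81], [-2.84, 2.84]. Speed limits (rad/s): [2.79, 2.79, 3.14, 3.14, 3.14, 3.14].

### API

Orientations are given as a unit quaternion [w, x, y, z].
In Python, from plant import arm gives the robot as it stands.
- The arm moves only by the tool send_rows, never from a script. Its argument "increments" is a list of rows, each a list of 7 numbers: the shift along the tool's x, y, z in mm, then the turn, a rotation vector about the tool's x, y, z in degrees, then the gripper's target within -1 to 1 (fully open at 1, half-way at 0, shut at -1). A call has exactly 8 rows; each row shifts and turns the commanded pose from where the row before left it, along the tool's axes as they then stand; what a row does not reach is not made up. A row lasts 1/10 s, in which the tool goes at most 50 mm and 8.59 degrees, less where a joint would pass 70% of its speed; a pose out of reach is approached as far as the arm can. A call with a gripper value outside its range is refused whole. The fingers move at their own pace and stop on an object; the grip force is fixed at half the most. Time passes only in rows, so rows that do not move let the fingers close, or fill a call up. It gives the time, the measured TCP pose, the force, the opening and the grip force at its end, in the units of the state.
- arm.observe(): the state, without advancing time (a new reading comes with each control period).
- arm.camera(name): name is "scene" or "top" or "wrist"; returns a dict with "frame" (480x640x3 uint8, red, green, blue), "intrinsics" (3x3 intrinsics, pixels), "dist_coeffs" ([k1, k2, p1, p2, k3] as OpenCV has them; the pictures are not rectified), "extrinsics" (4x4, takes a point from camera to world coordinates). Camera axes: x right, y up, looking along -z (the intrinsics and any distortion apply to the point x, -y, -z); pixel columns grow to the right and rows downward; lengths in m; the calibration is good to about 2 mm. A picture is of the moment at which its call begins. There is no depth.
- arm.finish_job(): hands the job in; it is judged then, once.
The state is a dict: "time_s": time; "qpos": joint angles; "qvel": joint speeds; "joint_efforts": joint torques, N m; "ee_pos": TCP position; "ee_rot": TCP orientation; "ft_force": force on the tool from outside, world axes, zero at the start; "torque": the same for the moment, N m; "finger_gap": finger opening in m; "grasp_force": force on a finger pad.
Only numpy, scipy, OpenCV 4.12 (cv2) and the standard library are available. Lean on these libraries where they do the work, as an engineer would, in place of code of your own. Each camera call takes 0.05 s, during which the arm holds its last target. There are 200 camera calls.

## Working session

There is one attempt and no reset: what is moved stays moved. The work goes in short steps, Python scripts to look and compute and a tool call to move; the robot and the scene stay as the last step left them, time stands still between calls to the robot, and variables do not carry over. Pictures are saved under pics/ and viewed, at most 10 in all, crops included, and the job is handed in when it is done.

Besides the shell and the picture viewer there is one more tool, called after "Call:" by a JSON object that holds its "fn" and its "kwargs". send_rows: Moves the arm, as the interface text tells. Its arguments: {"type":"object","properties":{"increments":{"type":"array","items":{"type":"array","items":{"type":"number"}}}},"required":["increments"]}

```bash
mkdir -p pics; ls; python3 - <<'E'
from plant import arm
import cv2,numpy as np
s=arm.observe();print({k:np.round(v,3).tolist() for k,v in s.items()})
for n in("scene","top"):
    c=arm.camera(n);cv2.imwrite(f"pics/{n}0.png",c["frame"][:,:,::-1]);np.savez(f"pics/{n}0.npz",**c)
    print(np.round(c["intrinsics"],1).tolist(),c["dist_coeffs"],np.round(c["extrinsics"],3).tolist())
E
```

```text
pics
{'time_s': 0.0, 'qpos': [1.061, 0.287, 1.578, -0.0, 1.279, -0.15], 'qvel': [0.0, 0.001, -0.002, 0.0, -0.0, 0.001], 'joint_efforts': [-0.0, -40.6, -29.262, -0.0, 0.006, 0.0], 'ee_pos': [0.237, 0.631, 0.23], 'ee_rot': [-0.0, 0.179, 0.984, -0.001], 'ft_force': [0.829, 0.118, -0.759], 'torque': [0.041, 0.005, 0.003], 'grasp_force': 0.0, 'finger_gap': 0.085}
[[440.2, 0.0, 318.7], [0.0, 440.2, 245.0], [0.0, 0.0, 1.0]] [-0.01236218  0.          0.          0.          0.        ] [[0.991, -0.104, 0.078, 0.625], [0.129, 0.694, -0.708, -0.671], [0.02, 0.712, 0.702, 0.718], [0.0, 0.0, 0.0, 1.0]]
[[616.8, 0.0, 312.9], [0.0, 616.8, 222.8], [0.0, 0.0, 1.0]] [-0.15248105  0.          0.          0.          0.        ] [[-0.005, 0.987, -0.16, 0.373], [-1.0, -0.004, 0.009, -0.074], [0.008, 0.16, 0.987, 1.113], [0.0, 0.0, 0.0, 1.0]]
```

View pics/scene0.png

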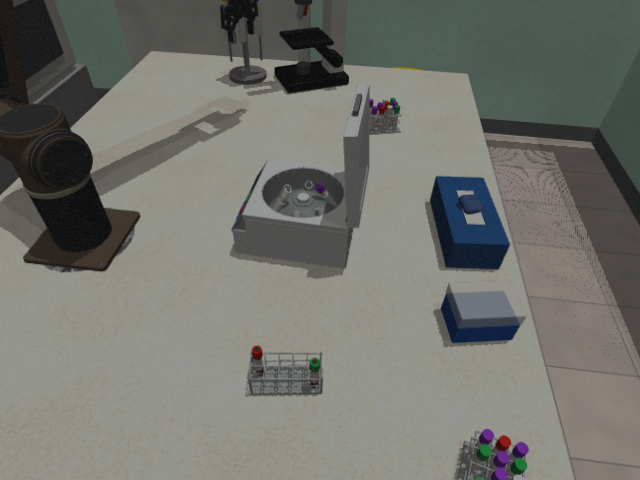

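View pics/top0.png

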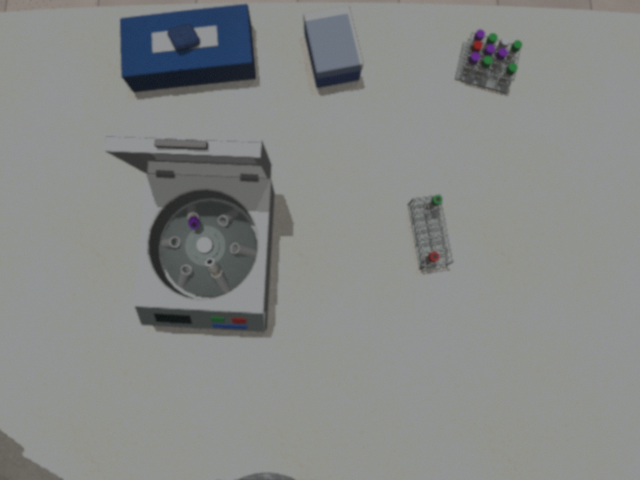

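The scene view shows the centrifuge with the lid open: purple cap near (320,188), rack with red (257,353) and green (314,364). In the top view, purple is at (194,222), hub (204,245), white cap about (211,263), red (433,257), green (437,200). The lid's lip is at (181,145).

```bash
cat > h.py <<'E'
import cv2,numpy as np
from scipy.spatial.transform import Rotation as R
def ray(c,uv):
    p=cv2.undistortPoints(np.array([[uv]],float),c["intrinsics"],c["dist_coeffs"])[0,0]
    E=c["extrinsics"];d=E[:3,:3]@[p[0],-p[1],-1];return E[:3,3],d/np.linalg.norm(d)
def onz(c,uv,z):
    o,d=ray(c,uv);return o+d*(z-o[2])/d[2]
def tri(*cu):
    A=np.zeros((3,3));b=np.zeros(3);rs=[ray(*x) for x in cu]
    for o,d in rs: P=np.eye(3)-np.outer(d,d);A+=P;b+=P@o
    X=np.linalg.solve(A,b);return X,[np.linalg.norm((np.eye(3)-np.outer(d,d))@(X-o)) for o,d in rs]
def proj(c,X):
    E=c["extrinsics"];p=E[:3,:3].T@(np.array(X)-E[:3,3]);p=p*[1,-1,-1]
    return cv2.projectPoints(p[None],np.zeros(3),np.zeros(3),c["intrinsics"],c["dist_coeffs"])[0][0,0]
H=dict(purple=(125,150,90,40),red=(0,8,130,60),green=(50,75,100,40))
def blobs(c,col,box):
    lo,hi,s,v=H[col];x0,y0,x1,y1=box
    h=cv2.cvtColor(np.ascontiguousarray(c["frame"]),cv2.COLOR_RGB2HSV)
    m=cv2.inRange(h,(lo,s,v),(hi,255,255));k=np.zeros_like(m);k[y0:y1,x0:x1]=m[y0:y1,x0:x1]
    n,_,st,ce=cv2.connectedComponentsWithStats(k)
    return [(st[i,4],st[i,:4].tolist(),ce[i]) for i in np.argsort(-st[1:,4])+1][:3] if n>1 else []
E
python3 - <<'E'
from h import *
s=dict(np.load("pics/scene0.npz"));t=dict(np.load("pics/top0.npz"))
B=dict(purple=((300,170,345,205),(180,205,215,240)),red=((240,335,280,380),(420,245,445,270)),green=((300,350,330,390),(425,190,450,215)))
for k,(bs,bt) in B.items():
    a=blobs(s,k,bs);b=blobs(t,k,bt);print(k,a,b)
    if a and b: print(np.round(tri((s,a[0][2]),(t,b[0][2])),4) if 0 else tri((s,a[0][2]),(t,b[0][2])))
f=t["frame"][120:340,100:290,::-1];g=s["frame"][70:270,220:390,::-1]
cv2.imwrite("pics/crops.png",np.hstack([cv2.resize(f,(440,510),interpolation=2),cv2.resize(g,(360,510),interpolation=2)]))
E
```

```text
purple [(np.int32(73), [315, 182, 10, 11], array([319.35616438, 187.39726027]))] [(np.int32(96), [189, 217, 10, 12], array([193.5    , 222.40625]))]
(array([0.53585398, 0.11250044, 0.12101355]), [np.float64(6.928718103576223e-05), np.float64(6.928718103566616e-05)])
red [(np.int32(94), [252, 346, 10, 14], array([256.61702128, 352.76595745]))] [(np.int32(39), [429, 252, 9, 9], array([432.53846154, 256.8974359 ]))]
(array([ 0.48276429, -0.28790746,  0.07013561]), [np.float64(4.844895373932534e-05), np.float64(4.8448953739295115e-05)])
green [(np.int32(106), [310, 358, 10, 14], array([314.33018868, 365.04716981]))] [(np.int32(35), [433, 196, 8, 8], array([435.85714286, 200.31428571]))]
(array([ 0.58149355, -0.29720647,  0.0703189 ]), [np.float64(5.378274792294569e-05), np.float64(5.3782747923195295e-05)])
```

View pics/crops.png

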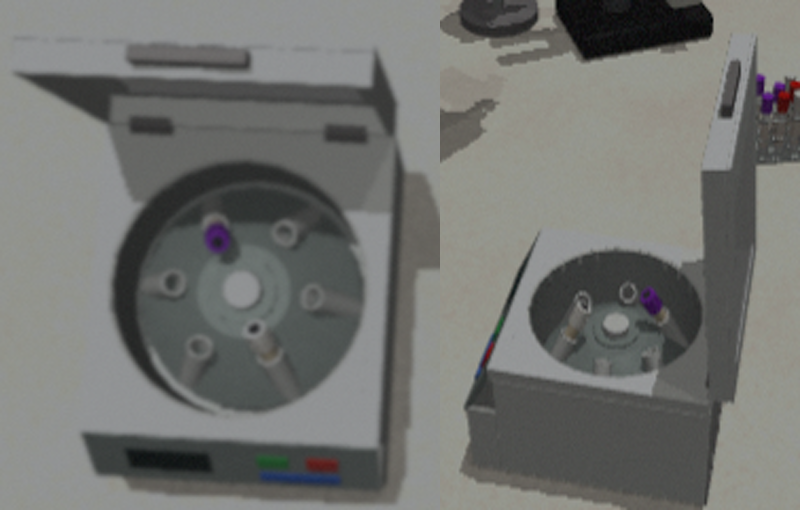

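```bash
python3 - <<'E'
from h import *
np.set_printoptions(precision=4,suppress=True)
s=dict(np.load("pics/scene0.npz"));t=dict(np.load("pics/top0.npz"))
T=lambda x,y:(x/2.316+99.8,y/2.318+119.8)
S=lambda x,y:((x-440)/2.118+219.8,y/2.55+69.8)
P=tri((s,(319.4,187.4)),(t,(193.5,222.4)))[0]
hub=tri((t,T(241,290)),(s,S(616,323)));print("hub",hub,onz(t,T(241,290),.106),onz(s,S(616,323),.106))
w=onz(t,T(255,332),.121);print("white",w, tri((t,T(255,332)),(s,S(583,305))))
for h in (hub[0],w/2+P/2):
    d=(P-h)[:2];print("r",np.linalg.norm(d),"yaw",np.degrees(np.arctan2(d[1],d[0])))
for n,a,b in(("outer +y",(12,38),(757,38)),("outer -y",(372,50),(733,168)),("inner -y",(375,86),(704,168)),("lip mid",(188,57),(732,90))):
    print(n,tri((t,T(*a)),(s,S(*b))))
for n,a in(("deck front -y",(380,445)),("deck front +y",(85,432))): print(n,onz(t,T(*a),.122))
E
```

```text
hub (array([0.501 , 0.0977, 0.1028]), [np.float64(6.166175708964126e-05), np.float64(6.166175708935843e-05)]) [0.5005 0.0971 0.106 ] [0.5017 0.0937 0.106 ]
white [0.4691 0.0841 0.121 ] (array([0.4687, 0.0828, 0.1298]), [np.float64(0.0005168980885066724), np.float64(0.0005168980885066753)])
r 0.03793544018346519 yaw 23.062973866340805
r 0.03632142968610549 yaw 23.058271171471347
outer +y (array([0.6219, 0.1993, 0.3251]), [np.float64(0.0011063837283798437), np.float64(0.0011063837283799033)])
outer -y (array([ 0.6114, -0.0121,  0.3305]), [np.float64(0.00198554586331701), np.float64(0.0019855458633169154)])
inner -y (array([ 0.5894, -0.0141,  0.33  ]), [np.float64(0.0010721909134799661), np.float64(0.0010721909134799742)])
lip mid (array([0.6054, 0.0924, 0.3333]), [np.float64(3.938203461000327e-05), np.float64(3.938203461022965e-05)])
deck front -y [ 0.3906 -0.004   0.122 ]
deck front +y [0.3989 0.2025 0.122 ]
```

```bash
cat >> h.py <<'E'
def pose(s):
    q=s["ee_rot"];return np.array(s["ee_pos"]),R.from_quat([q[1],q[2],q[3],q[0]])
def frame(z,y):
    z=np.array(z,float)/np.linalg.norm(z);y=np.array(y,float);y-=z*(y@z);y/=np.linalg.norm(y)
    return R.from_matrix(np.column_stack([np.cross(y,z),y,z]))
def delta(s,p,Rt):
    "rotvec (deg, tool) to Rt; shift (mm) in current frame and in target frame"
    p0,R0=pose(s);d=(np.array(p)-p0)*1e3
    print("turn",np.round(np.degrees((R0.inv()*Rt).as_rotvec()),2),"shift now",np.round(R0.inv().apply(d),1),"shift after",np.round(Rt.inv().apply(d),1),"dist",round(np.linalg.norm(d),1))
u=np.array([np.cos(np.radians(23)),np.sin(np.radians(23)),0])
D=.5*u+np.array([0,0,-.866]);TAN=np.array([-u[1],u[0],0])
CAP=np.array([.5359,.1125,.121]);RG=frame(D,TAN)
E
python3 - <<'E'
from h import *
from plant import arm
s=arm.observe();g=CAP+.017*D
delta(s,g-.1*D,RG)
print(RG.as_matrix().round(3))
E
```

```text
turn [-11.52 -28.59 -42.57] shift now [-432.1 -409.    37.9] shift after [  -7.9 -594.2   47.5] dist 596.1
[[-0.797 -0.391  0.46 ]
 [-0.338  0.921  0.195]
 [-0.5    0.    -0.866]]
```

Call:
{"fn": "send_rows", "kwargs": {"increments": [[0, 0, 0, -1.44, -3.57, -5.32, 0], [0, 0, 0, -1.44, -3.57, -5.32, 0], [0, 0, 0, -1.44, -3.57, -5.32, 0], [0, 0, 0, -1.44, -3.57, -5.32, 0], [0, 0, 0, -1.44, -3.57, -5.32, 0], [0, 0, 0, -1.44, -3.57, -5.32, 0], [0, 0, 0, -1.44, -3.57, -5.32, 0], [0, 0, 0, -1.44, -3.57, -5.32, 0]]}}

```text
time_s: 0.9
ee_pos: [0.2372, 0.6316, 0.2307]
ee_rot: [0.255, -0.194, 0.946, 0.052]
ft_force: [-0.1, 0.4, 0.1]
finger_gap: 0.0426
grasp_force: 0.0
```

Call:
{"fn": "send_rows", "kwargs": {"increments": [[0, -37, 0, 0, 0, 0, 0], [0, -37, 0, 0, 0, 0, 0], [0, -37, 0, 0, 0, 0, 0], [0, -37, 0, 0, 0, 0, 0], [0, -37, 0, 0, 0, 0, 0], [0, -37, 0, 0, 0, 0, 0], [0, -37, 0, 0, 0, 0, 0], [0, -37, 0, 0, 0, 0, 0]]}}

```text
time_s: 1.7
ee_pos: [0.3531, 0.3578, 0.2303]
ee_rot: [0.254, -0.193, 0.946, 0.052]
ft_force: [0.8, 0.1, -0.3]
finger_gap: 0.0423
grasp_force: 0.0
```

```bash
python3 - <<'E'
from h import *
from plant import arm
s=arm.observe();delta(s,CAP-.083*D,RG);print(s["qpos"].round(2),s["ee_pos"],s["time_s"])
E
```

```text
turn [ 0.08  0.04 -0.01] shift now [  -8.  -297.3   47.5] shift after [  -8.  -297.3   47.9] dist 301.2
[ 0.65 -0.36  2.27 -0.18  0.73 -1.21] [0.35312858 0.35784759 0.2303325 ] 1.7
```

Call:
{"fn": "send_rows", "kwargs": {"increments": [[-1, -37, 2, 0, 0, 0, 0], [-1, -37, 2, 0, 0, 0, 0], [-1, -37, 2, 0, 0, 0, 0], [-1, -37, 2, 0, 0, 0, 0], [-1, -37, 2, 0, 0, 0, 0], [-1, -37, 2, 0, 0, 0, 0], [-1, -37, 2, 0, 0, 0, 0], [-1, -38, 2, 0, 0, 0, 0]]}}

```text
time_s: 2.5
ee_pos: [0.4831, 0.0902, 0.2203]
ee_rot: [0.254, -0.192, 0.946, 0.052]
ft_force: [0.7, 1.0, 0.3]
finger_gap: 0.0426
grasp_force: 0.0
```

```bash
python3 - <<'E'
from h import *
from plant import arm
np.set_printoptions(precision=4,suppress=True)
s=arm.observe();delta(s,CAP+.017*D,RG);print(s["qpos"].round(2),s["ee_pos"],s["time_s"])
c=arm.camera("wrist");cv2.imwrite("pics/w1.png",c["frame"][:,:,::-1]);np.savez("pics/w1.npz",**c)
print(c["extrinsics"])
for X in(CAP,CAP+.01*D,CAP-.01*D,[.5008,.0973,.106]):print(proj(c,X))
print(blobs(c,"purple",(0,0,640,480)))
E
```

```text
turn [ 0.07  0.08 -0.07] shift now [  0.2  -0.3 131.6] shift after [ -0.   -0.2 131.6] dist 131.6
[-0.16 -0.41  2.32  0.38  0.81 -2.34] [0.4831 0.0902 0.2203] 2.5
[[-0.3894 -0.6463 -0.6563  0.3648]
 [ 0.9211 -0.2714 -0.2792  0.0393]
 [ 0.0023 -0.7132  0.701   0.3099]
 [ 0.      0.      0.      1.    ]]
[310.8499 228.4474]
[310.8147 225.2572]
[310.8878 231.8785]
[310.3696 175.5725]
[(np.int32(376), [299, 216, 24, 27], array([310.7633, 229.2846])), (np.int32(261), [563, 332, 20, 25], array([572.3602, 343.8659])), (np.int32(169), [600, 325, 17, 16], array([607.5503, 332.6272]))]
```

View pics/w1.png

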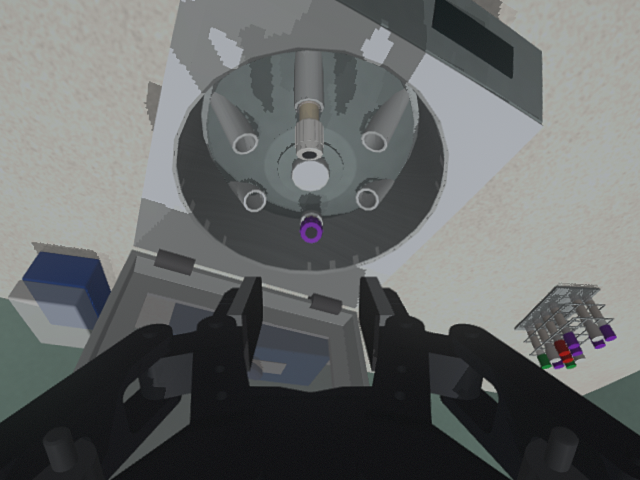

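The wrist view shows the purple cap at (311,230), in line with the hub (310,175) and the white-capped tube. It agrees with the prediction to 1 px, so I'm descending along the slant.

Call:
{"fn": "send_rows", "kwargs": {"increments": [[0, 0, 18, 0, 0, 0, 0], [0, 0, 18, 0, 0, 0, 0], [0, 0, 18, 0, 0, 0, 0], [0, 0, 18, 0, 0, 0, 0], [0, 0, 18, 0, 0, 0, 0], [0, 0, 17, 0, 0, 0, 0], [0, 0, 14, 0, 0, 0, 0], [0, 0, 10, 0, 0, 0, 0]]}}

```text
time_s: 3.35
ee_pos: [0.5428, 0.118, 0.1057]
ee_rot: [0.253, -0.192, 0.947, 0.053]
ft_force: [0.6, 0.7, -0.0]
finger_gap: 0.0425
grasp_force: 0.0
```

Call:
{"fn": "send_rows", "kwargs": {"increments": [[0, 0, 0, 0, 0, 0, -0.4], [0, 0, 0, 0, 0, 0, -0.6], [0, 0, 0, 0, 0, 0, -0.8], [0, 0, 0, 0, 0, 0, -1], [0, 0, 0, 0, 0, 0, -1], [0, 0, 0, 0, 0, 0, -1], [0, 0, 0, 0, 0, 0, -1], [0, 0, 0, 0, 0, 0, -1]]}}

```text
time_s: 4.15
ee_pos: [0.5435, 0.1175, 0.1075]
ee_rot: [0.254, -0.192, 0.946, 0.052]
ft_force: [-0.6, -1.0, -0.4]
finger_gap: 0.0145
grasp_force: 58.4
```

Call:
{"fn": "send_rows", "kwargs": {"increments": [[0, 0, -3, 0, 0, 0, -1], [0, 0, -6, 0, 0, 0, -1], [0, 0, -9, 0, 0, 0, -1], [0, 0, -10, 0, 0, 0, -1], [0, 0, -10, 0, 0, 0, -1], [0, 0, -10, 0, 0, 0, -1], [0, 0, -10, 0, 0, 0, -1], [0, 0, -10, 0, 0, 0, -1]]}}

```text
time_s: 4.95
ee_pos: [0.5116, 0.104, 0.1669]
ee_rot: [0.254, -0.192, 0.946, 0.052]
ft_force: [-0.4, 0.7, 0.1]
finger_gap: 0.0146
grasp_force: 58.5
```

Call:
{"fn": "send_rows", "kwargs": {"increments": [[0, 0, -10, 0, 0, 0, -1], [0, 0, -10, 0, 0, 0, -1], [0, 0, -10, 0, 0, 0, -1], [0, 0, -10, 0, 0, 0, -1], [0, 0, -10, 0, 0, 0, -1], [0, 0, -10, 0, 0, 0, -1], [0, 0, -5, 0, 0, 0, -1], [0, 0, 0, 0, 0, 0, -1]]}}

```text
time_s: 5.75
ee_pos: [0.4823, 0.0911, 0.2234]
ee_rot: [0.255, -0.192, 0.946, 0.052]
ft_force: [0.1, -0.1, 0.3]
finger_gap: 0.0146
grasp_force: 58.5
```

```bash
python3 - <<'E'
from h import *
from plant import arm
s=arm.observe();print(s["qpos"].round(2),s["ee_pos"],s["time_s"],s["finger_gap"],s["grasp_force"])
im=[]
c=arm.camera("wrist");np.savez("pics/w2.npz",**c);im.append(c["frame"][100:400,160:480])
c=arm.camera("scene");np.savez("pics/s2.npz",**c);im.append(cv2.resize(c["frame"][120:270,210:370],(320,300)))
cv2.imwrite("pics/p2.png",np.hstack(im)[:,:,::-1])
E
```

```text
[-0.16 -0.42  2.32  0.38  0.82 -2.34] [0.48229622 0.09114413 0.22340054] 5.75 0.014582811257656314 58.46655607223511
```

View pics/p2.png

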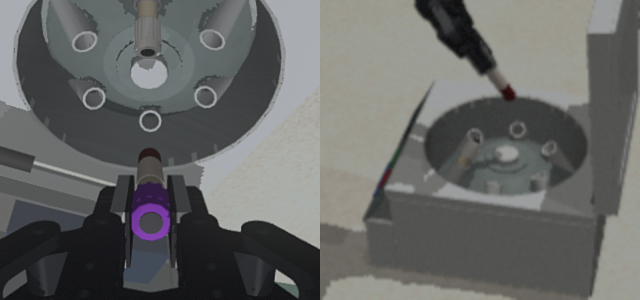

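Left is the wrist view: tube held squarely between the pads, wells in line at crop (150,120). Right is the scene view: tube fully out, foot at crop (510,95), white-capped tube still in its well.

```bash
cat >> h.py <<'E'
ry=np.array([-.1506,.9886,0]);RC=np.array([.5321,-.2926,0]);PL=RC+.012*ry;RD=frame([0,0,-1],ry)
E
python3 - <<'E'
from h import *
from plant import arm
delta(arm.observe(),PL+[0,0,.19],RD)
E
```

```text
turn [ 3.85 29.89 13.97] shift now [ 103.1 -361.4  -23.2] shift after [   8.3 -375.1   32.2] dist 376.5
```

Call:
{"fn": "send_rows", "kwargs": {"increments": [[0, 0, 0, 0.48, 3.74, 1.75, -1], [0, 0, 0, 0.48, 3.74, 1.75, -1], [0, 0, 0, 0.48, 3.74, 1.75, -1], [0, 0, 0, 0.48, 3.74, 1.75, -1], [0, 0, 0, 0.48, 3.74, 1.75, -1], [0, 0, 0, 0.48, 3.74, 1.75, -1], [0, 0, 0, 0.48, 3.74, 1.75, -1], [0, 0, 0, 0.48, 3.74, 1.75, -1]]}}

```text
time_s: 6.65
ee_pos: [0.482, 0.0916, 0.2216]
ee_rot: [-0.002, -0.075, 0.997, -0.0]
ft_force: [0.1, -0.3, -1.0]
finger_gap: 0.0144
grasp_force: 58.5
```

Call:
{"fn": "send_rows", "kwargs": {"increments": [[0, -10, 0, 0, 0, 0, -1], [0.5, -20, 0, 0, 0, 0, -1], [0.5, -25, 0, 0, 0, 0, -1], [0.5, -25, 0, 0, 0, 0, -1], [0.5, -25, 0, 0, 0, 0, -1], [0.5, -25, 0, 0, 0, 0, -1], [0.5, -25, 0, 0, 0, 0, -1], [0.5, -25, 0, 0, 0, 0, -1]]}}

```text
time_s: 7.45
ee_pos: [0.5052, -0.0887, 0.2217]
ee_rot: [0.0, -0.076, 0.997, 0.0]
ft_force: [0.8, 0.3, -0.6]
finger_gap: 0.0139
grasp_force: 58.5
```

Call:
{"fn": "send_rows", "kwargs": {"increments": [[0.5, -25, 3, 0, 0, 0, -1], [0.5, -25, 4, 0, 0, 0, -1], [0.5, -25, 4, 0, 0, 0, -1], [0.5, -25, 4, 0, 0, 0, -1], [0.5, -25, 4, 0, 0, 0, -1], [0.5, -25, 4, 0, 0, 0, -1], [0.5, -25, 4, 0, 0, 0, -1], [0.5, -20, 5, 0, 0, 0, -1]]}}

```text
time_s: 8.25
ee_pos: [0.5305, -0.2824, 0.1896]
ee_rot: [0.0, -0.075, 0.997, -0.0]
ft_force: [0.1, -0.7, 0.6]
finger_gap: 0.0144
grasp_force: 58.5
```

```bash
python3 - <<'E'
from h import *
from plant import arm
np.set_printoptions(precision=4,suppress=True)
s=arm.observe();delta(s,PL+[0,0,.19],RD);print(s["qpos"].round(2),s["ee_pos"],s["finger_gap"])
w=arm.camera("wrist");t=arm.camera("top");sc=arm.camera("scene")
for n,c in zip("wts",(w,t,sc)): np.savez(f"pics/{n}3.npz",**c)
y0=proj(w,PL+[0,0,.05]).astype(int);print(y0)
im=[w["frame"],cv2.resize(sc["frame"][270:420,220:340],(384,480),interpolation=2)]
cv2.imwrite("pics/p3.png",cv2.resize(np.hstack(im)[:,:,::-1],(800,375)))
E
```

```text
turn [-0.01  0.   -0.04] shift now [-0.1  1.7 -0.4] shift after [-0.1  1.7 -0.4] dist 1.7
[-0.66  0.16  1.8  -0.    1.18 -2.38] [ 0.5305 -0.2824  0.1896] 0.014382027152436454
[312 220]
```

View pics/p3.png

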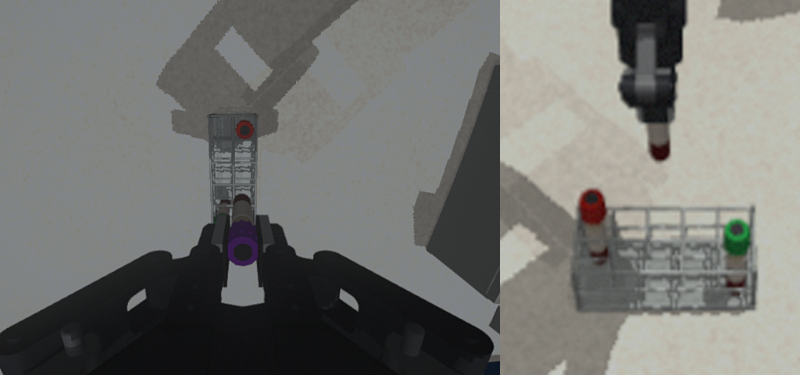

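Left is the wrist view: tube in hand with cap at (242,243), red-capped rack tube at (244,129) in the same row. Right is the scene view: the tube hangs upright above the rack's middle, foot near crop (659,155). Before lowering, I'll check the foot and rack numerically.

```bash
python3 - <<'E'
from h import *
np.set_printoptions(precision=4,suppress=True)
w=dict(np.load("pics/w3.npz"));s=dict(np.load("pics/s3.npz"))
b=blobs(w,"red",(250,130,360,190));print(b[:1],proj(w,[.4828,-.2879,.083]),proj(w,[.4828,-.2879,.073]))
p=np.array([.5305,-.2824,.1896])
H["dk"]=(0,12,100,20);f=blobs(s,"dk",(270,310,300,345));print(f)
print("foot pred",proj(s,p-[0,0,.053]),"5mm above",proj(s,p-[0,0,.048]))
if f: print(onz(s,f[0][2],p[2]-.048))
E
```

```text
[(np.int32(249), [302, 154, 23, 24], array([312.5984, 165.4699]))] [313.0785 165.1457] [312.9642 164.1352]
[(np.int32(21), [281, 328, 7, 6], array([283.9048, 330.3333]))]
foot pred [283.8944 330.6319] 5mm above [283.7783 328.7894]
[ 0.5312 -0.2852  0.1416]
```

Call:
{"fn": "send_rows", "kwargs": {"increments": [[0, 1, 15, 0, 0, 0, -1], [0, 0, 20, 0, 0, 0, -1], [0, 0, 18, 0, 0, 0, -1], [0, 0, 15, 0, 0, 0, -1], [0, 0, 15, 0, 0, 0, -1], [0, 0, 15, 0, 0, 0, -1], [0, 0, 15, 0, 0, 0, -1], [0, 0, 12, 0, 0, 0, -1]]}}

```text
time_s: 9.2
ee_pos: [0.5306, -0.2793, 0.0638]
ee_rot: [-0.0, -0.075, 0.997, 0.0]
ft_force: [-1.0, 0.6, 0.5]
finger_gap: 0.0147
grasp_force: 58.6
```

Call:
{"fn": "send_rows", "kwargs": {"increments": [[0, 0, 2, 0, 0, 0, -1], [0, 0, 2, 0, 0, 0, -1], [0, 0, 1, 0, 0, 0, -1], [0, 0, 1, 0, 0, 0, -1], [0, 0, 0, 0, 0, 0, -1], [0, 0, 0, 0, 0, 0, -1], [0, 0, 0, 0, 0, 0, -1], [0, 0, 0, 0, 0, 0, -1]]}}

```text
time_s: 10.0
ee_pos: [0.5309, -0.2795, 0.0594]
ee_rot: [-0.0, -0.075, 0.997, -0.0]
ft_force: [0.3, 0.4, -0.7]
finger_gap: 0.0145
grasp_force: 58.6
```

Call:
{"fn": "send_rows", "kwargs": {"increments": [[0, 0, 1, 0, 0, 0, -1], [0, 0, 0, 0, 0, 0, -1], [0, 0, 0.5, 0, 0, 0, -1], [0, 0, 0, 0, 0, 0, -1], [0, 0, 0.5, 0, 0, 0, -1], [0, 0, 0, 0, 0, 0, -1], [0, 0, 0, 0, 0, 0, -1], [0, 0, 0, 0, 0, 0, -1]]}}

```text
time_s: 10.8
ee_pos: [0.5309, -0.2795, 0.0573]
ee_rot: [-0.0, -0.075, 0.997, 0.0]
ft_force: [0.0, 0.4, 0.7]
finger_gap: 0.0146
grasp_force: 58.6
```

Call:
{"fn": "send_rows", "kwargs": {"increments": [[0, 0, 0.5, 0, 0, 0, -1], [0, 0, 0, 0, 0, 0, -1], [0, 0, 0.5, 0, 0, 0, -1], [0, 0, 0, 0, 0, 0, -1], [0, 0, 0, 0, 0, 0, -1], [0, 0, 0, 0, 0, 0, -1], [0, 0, 0, 0, 0, 0, -1], [0, 0, 0, 0, 0, 0, -1]]}}

```text
time_s: 11.6
ee_pos: [0.5312, -0.2796, 0.0569]
ee_rot: [0.0, -0.075, 0.997, -0.0]
ft_force: [-1.5, 0.8, 5.9]
finger_gap: 0.0147
grasp_force: 59.1
```

Call:
{"fn": "send_rows", "kwargs": {"increments": [[0, 0, 0, 0, 0, 0, -0.5], [0, 0, 0, 0, 0, 0, -0.4], [0, 0, 0, 0, 0, 0, -0.3], [0, 0, 0, 0, 0, 0, -0.2], [0, 0, 0, 0, 0, 0, -0.1], [0, 0, 0, 0, 0, 0, -0.1], [0, 0, 0, 0, 0, 0, -0.1], [0, 0, 0, 0, 0, 0, -0.1]]}}

```text
time_s: 12.4
ee_pos: [0.5309, -0.2795, 0.0563]
ee_rot: [-0.0, -0.075, 0.997, 0.0]
ft_force: [1.0, -0.0, 0.2]
finger_gap: 0.0385
grasp_force: 0.0
```

Call:
{"fn": "send_rows", "kwargs": {"increments": [[0, 0, -5, 0, 0, 0, -0.1], [0, 0, -15, 0, 0, 0, -0.1], [0, 0, -25, 0, 0, 0, -0.1], [0, 0, -25, 0, 0, 0, -0.1], [0, 0, -25, 0, 0, 0, -0.1], [0, 0, -25, 0, 0, 0, -0.1], [0, 0, -25, 0, 0, 0, -0.1], [0, 0, -25, 0, 0, 0, -0.1]]}}

```text
time_s: 13.2
ee_pos: [0.531, -0.2795, 0.229]
ee_rot: [0.001, -0.075, 0.997, -0.001]
ft_force: [-0.8, 0.8, 1.1]
finger_gap: 0.0383
grasp_force: 0.0
```

```bash
python3 - <<'E'
from h import *
from plant import arm
np.set_printoptions(precision=4,suppress=True)
s=arm.observe();print(s["qpos"].round(2),s["ee_pos"],s["finger_gap"])
t=arm.camera("top");sc=arm.camera("scene")
a=blobs(sc,"purple",(240,320,340,400));b=blobs(t,"purple",(400,190,460,280));print(a[:1],b[:1])
if a and b:print(tri((sc,a[0][2]),(t,b[0][2])))
print(proj(sc,PL+[0,0,.073]))
cv2.imwrite("pics/p4.png",np.hstack([cv2.resize(sc["frame"][310:410,230:340],(440,400)),cv2.resize(t["frame"][180:290,400:460],(218,400))])[:,:,::-1])
E
```

```text
[-0.65  0.12  1.77 -0.    1.25 -2.38] [ 0.531  -0.2795  0.229 ] 0.038287999406677736
[(np.int32(108), [277, 342, 10, 15], array([281.6204, 349.1204]))] []
[285.3354 351.6467]
```

View pics/p4.png

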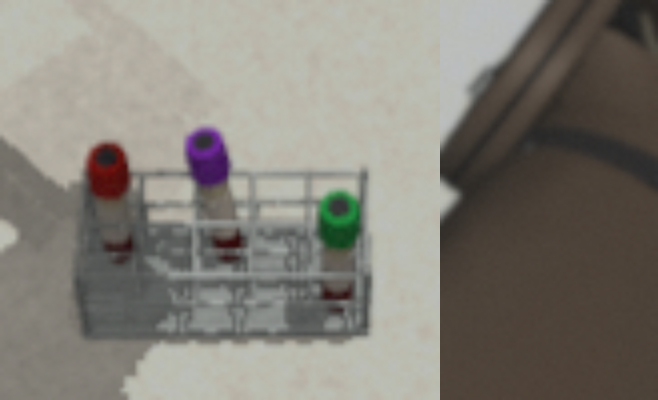

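The scene view shows the tube standing in the back row's middle place, cap at crop (207,155) and foot at (228,245), resting on the wire within the slack. Red (108,170) and green (340,220) are undisturbed. Now the lid.

```bash
cat >> h.py <<'E'
cx=np.array([.999,-.044,0]);cy=np.array([.044,.999,0]);HG=np.array([.5008,.0973,.123])+.112*cx
RL=frame([0,0,-1],cy)
def lidtcp(th,L=.180,f=.011):
    return HG+(-L*np.cos(th)+.024*np.sin(th)+f)*cx+np.array([0,0,L*np.sin(th)+.024*np.cos(th)])
E
python3 - <<'E'
from h import *
from plant import arm
s=arm.observe()
A=HG+.06*cx;A[2]=.303
delta(s,A,RL);print(A)
P=[lidtcp(t) for t in np.linspace(1.474,0,41)]
for i in range(0,41,4): print(i,P[i].round(3),"to next 4:",(RL.inv().apply((P[min(i+4,40)]-P[i])*1e3)).round(1))
E
```

```text
turn [-0.39  0.45 11.17] shift now [-194.3  345.1  -71.4] shift after [-123.2  376.6  -70.2] dist 402.4
[0.672628 0.089732 0.303   ]
0 [0.63  0.092 0.304] to next 4: [26.7 -0.   1. ]
4 [0.603 0.093 0.303] to next 4: [26.3  0.   4.9]
8 [0.577 0.094 0.299] to next 4: [25.3  0.   8.7]
12 [0.552 0.095 0.29 ] to next 4: [23.7 -0.  12.4]
16 [0.528 0.096 0.277] to next 4: [21.6  0.  15.7]
20 [0.507 0.097 0.262] to next 4: [19.1  0.  18.7]
24 [0.488 0.098 0.243] to next 4: [16.2 -0.  21.3]
28 [0.471 0.099 0.222] to next 4: [12.8  0.  23.5]
32 [0.459 0.099 0.198] to next 4: [ 9.3  0.  25.1]
36 [0.449 0.1   0.173] to next 4: [ 5.5  0.  26.2]
40 [0.444 0.1   0.147] to next 4: [0. 0. 0.]
```

Call:
{"fn": "send_rows", "kwargs": {"increments": [[0, 0, -9, 0, 0, 1.4, -1], [0, 0, -9, 0, 0, 1.4, -1], [0, 0, -9, 0, 0, 1.4, -1], [0, 0, -9, 0, 0, 1.4, -1], [0, 0, -9, 0, 0, 1.4, -1], [0, 0, -9, 0, 0, 1.4, -1], [0, 0, -9, 0, 0, 1.4, -1], [0, 0, -9, 0, 0, 1.4, -1]]}}

```text
time_s: 14.1
ee_pos: [0.5309, -0.2796, 0.299]
ee_rot: [-0.0, 0.023, 1.0, 0.0]
ft_force: [0.5, -0.5, 0.4]
finger_gap: -0.0
grasp_force: 0.0
```

Call:
{"fn": "send_rows", "kwargs": {"increments": [[-31, 0, 0, 0, 0, 0, -1], [-31, 0, 0, 0, 0, 0, -1], [-31, 0, 0, 0, 0, 0, -1], [-30, 0, 0, 0, 0, 0, -1], [0, 25, 0, 0, 0, 0, -1], [0, 32, 0, 0, 0, 0, -1], [0, 32, 0, 0, 0, 0, -1], [0, 32, 0, 0, 0, 0, -1]]}}

```text
time_s: 14.9
ee_pos: [0.6593, -0.1631, 0.2984]
ee_rot: [-0.0, 0.023, 1.0, 0.0]
ft_force: [-0.0, 1.2, 0.2]
finger_gap: -0.0003
grasp_force: 0.0
```

```bash
python3 - <<'E'
from h import *
from plant import arm
s=arm.observe();A=HG+.06*cx;A[2]=.303
delta(s,A,RL);print(s["qpos"].round(2),s["ee_pos"])
E
```

```text
turn [ 0.02 -0.03 -0.12] shift now [ -1.7 253.2  -4.6] shift after [ -2.2 253.2  -4.6] dist 253.2
[-0.39  0.26  1.49  0.    1.39 -1.92] [ 0.65925743 -0.163092    0.298364  ]
```

Call:
{"fn": "send_rows", "kwargs": {"increments": [[-2, 32, -4, 0, 0, 0, -1], [0, 32, 0, 0, 0, 0, -1], [0, 32, 0, 0, 0, 0, -1], [0, 32, 0, 0, 0, 0, -1], [0, 32, 0, 0, 0, 0, -1], [0, 32, 0, 0, 0, 0, -1], [0, 32, 0, 0, 0, 0, -1], [0, 29, 0, 0, 0, 0, -1]]}}

```text
time_s: 15.7
ee_pos: [0.6724, 0.0901, 0.3027]
ee_rot: [-0.0, 0.023, 1.0, 0.0]
ft_force: [0.4, -0.3, 0.1]
finger_gap: -0.0004
grasp_force: 0.0
```

```bash
python3 - <<'E'
from h import *
from plant import arm
s=arm.observe();delta(s,lidtcp(1.474),RL)
c=arm.camera("scene");cv2.imwrite("pics/p5.png",cv2.resize(c["frame"][20:260,200:420],(660,720))[:600,:,::-1])
E
```

```text
turn [ 0.01 -0.02 -0.07] shift now [42.3 -0.4 -1.8] shift after [42.3 -0.4 -1.8] dist 42.3
```

View pics/p5.png

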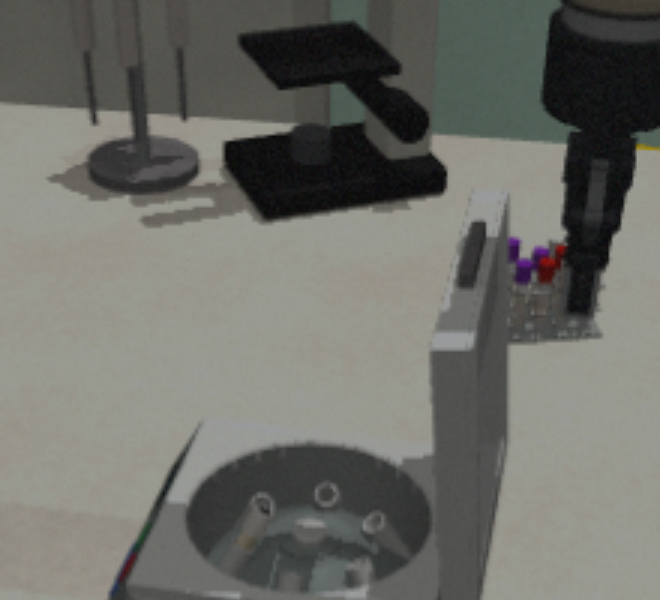

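The gripper is shut, with its tip at (580,310) behind the lid's outer face and clear of it. The sample's well is empty. Starting contact and then the arc.

Call:
{"fn": "send_rows", "kwargs": {"increments": [[8, 0, 0, 0, 0, 0, -1], [8, 0, 0, 0, 0, 0, -1], [8, 0, 0, 0, 0, 0, -1], [6, 0, 0, 0, 0, 0, -1], [4, 0, 0, 0, 0, 0, -1], [4, 0, 0, 0, 0, 0, -1], [4, 0, 0, 0, 0, 0, -1], [4, 0, 0, 0, 0, 0, -1]]}}

```text
time_s: 16.55
ee_pos: [0.6271, 0.0903, 0.3025]
ee_rot: [0.001, 0.022, 1.0, -0.0]
ft_force: [3.2, -0.5, -0.2]
finger_gap: -0.0005
grasp_force: 1.6
```

Call:
{"fn": "send_rows", "kwargs": {"increments": [[4, 0, 0, 0, 0, 0, -1], [4, 0, 0, 0, 0, 0, -1], [4, 0, 0.3, 0, 0, 0, -1], [5, 0, 0.5, 0, 0, 0, -1], [5, 0, 0.5, 0, 0, 0, -1], [5, 0, 0.5, 0, 0, 0, -1], [5, 0, 0.8, 0, 0, 0, -1], [5, 0, 1, 0, 0, 0, -1]]}}

```text
time_s: 17.35
ee_pos: [0.5892, 0.0922, 0.2991]
ee_rot: [0.0, 0.022, 1.0, 0.0]
ft_force: [2.7, -1.3, 2.7]
finger_gap: -0.0001
grasp_force: 1.6
```

```bash
cat > n.py <<'E'
from h import *
from plant import arm
s=arm.observe();p=np.array(s["ee_pos"]);ths=np.linspace(1.5,0,301)
q=[np.hypot((lidtcp(t)-p)@cx,(lidtcp(t)-p)[2]) for t in ths];i=int(np.argmin(q));th=ths[i]
print("theta~",th,"off",(RL.inv().apply((lidtcp(th)-p)*1e3)).round(1),"F",np.round(s["ft_force"],1))
print((RL.inv().apply((lidtcp(max(th-.3,0))-p)*1e3)).round(1),(RL.inv().apply((lidtcp(max(th-.6,0))-lidtcp(max(th-.3,0)))*1e3)).round(1))
E
python3 n.py
```

```text
theta~ 1.245 off [ 0.4  1.2 -2.1] F [ 2.7 -1.3  2.7]
[51.5  1.2 16.2] [43.4 -0.  32.6]
```

Call:
{"fn": "send_rows", "kwargs": {"increments": [[6.5, 0, 1.3, 0, 0, 0, -1], [6.5, 0, 1.5, 0, 0, 0, -1], [6.5, 0, 1.8, 0, 0, 0, -1], [6.5, 0, 2, 0, 0, 0, -1], [6.5, 0, 2.2, 0, 0, 0, -1], [6.4, 0, 2.3, 0, 0, 0, -1], [6.3, 0, 2.5, 0, 0, 0, -1], [6.3, 0, 2.7, 0, 0, 0, -1]]}}

```text
time_s: 18.15
ee_pos: [0.5374, 0.0947, 0.2814]
ee_rot: [-0.001, 0.022, 1.0, 0.0]
ft_force: [2.8, 0.1, -0.4]
finger_gap: 0.0001
grasp_force: 1.1
```

Call:
{"fn": "send_rows", "kwargs": {"increments": [[6, 0, 3.1, 0, 0, 0, -1], [5.8, 0, 3.4, 0, 0, 0, -1], [5.6, 0, 3.7, 0, 0, 0, -1], [5.5, 0, 4, 0, 0, 0, -1], [5.3, 0, 4.3, 0, 0, 0, -1], [5.2, 0, 4.5, 0, 0, 0, -1], [5, 0, 4.7, 0, 0, 0, -1], [5, 0, 4.9, 0, 0, 0, -1]]}}

```text
time_s: 18.95
ee_pos: [0.4941, 0.0965, 0.2497]
ee_rot: [-0.0, 0.022, 1.0, 0.0]
ft_force: [-0.1, 1.2, 2.0]
finger_gap: -0.0001
grasp_force: 1.1
```

```bash
python3 n.py
```

```text
theta~ 0.64 off [ 0.4  1.1 -0.1] F [-0.1  1.2  2. ]
[32.   1.1 44. ] [17.2  0.  51.5]
```

Call:
{"fn": "send_rows", "kwargs": {"increments": [[4.6, 0, 5, 0, 0, 0, -1], [4.5, 0, 5.2, 0, 0, 0, -1], [4.3, 0, 5.3, 0, 0, 0, -1], [4.1, 0, 5.5, 0, 0, 0, -1], [3.9, 0, 5.6, 0, 0, 0, -1], [3.7, 0, 5.7, 0, 0, 0, -1], [3.5, 0, 5.8, 0, 0, 0, -1], [3.4, 0, 5.9, 0, 0, 0, -1]]}}

```text
time_s: 19.75
ee_pos: [0.4624, 0.0979, 0.2052]
ee_rot: [-0.0, 0.022, 1.0, 0.0]
ft_force: [-0.2, 0.7, 2.0]
finger_gap: 0.0001
grasp_force: 0.8
```

Call:
{"fn": "send_rows", "kwargs": {"increments": [[3.1, 0, 5, 0, 0, 0, -1], [2.8, 0, 5, 0, 0, 0, -1], [2.4, 0, 5, 0, 0, 0, -1], [2.1, 0, 5, 0, 0, 0, -1], [1.8, 0, 5, 0, 0, 0, -1], [1.5, 0, 5, 0, 0, 0, -1], [1.2, 0, 5, 0, 0, 0, -1], [1, 0, 5, 0, 0, 0, -1]]}}

```text
time_s: 20.55
ee_pos: [0.4462, 0.0986, 0.1652]
ee_rot: [-0.001, 0.022, 1.0, -0.0]
ft_force: [-1.5, 0.3, 1.7]
finger_gap: 0.0002
grasp_force: 0.7
```

```bash
python3 n.py
```

```text
theta~ 0.09999999999999987 off [-0.9  1.1  0.3] F [-1.5  0.3  1.7]
[ 2.4  1.1 18.2] [0. 0. 0.]
```

Close now; going down slowly, watching the force.

Call:
{"fn": "send_rows", "kwargs": {"increments": [[0.5, 0, 3, 0, 0, 0, -1], [0.3, 0, 3, 0, 0, 0, -1], [0.2, 0, 2, 0, 0, 0, -1], [0, 0, 2, 0, 0, 0, -1], [0, 0, 2, 0, 0, 0, -1], [0, 0, 2, 0, 0, 0, -1], [0, 0, 1.5, 0, 0, 0, -1], [0, 0, 1, 0, 0, 0, -1]]}}

```text
time_s: 21.35
ee_pos: [0.4458, 0.0986, 0.1492]
ee_rot: [-0.0, 0.022, 1.0, 0.0]
ft_force: [-1.5, -0.1, 1.4]
finger_gap: 0.0003
grasp_force: 0.6
```

Call:
{"fn": "send_rows", "kwargs": {"increments": [[0, 0, 0.5, 0, 0, 0, -1], [0, 0, 0.5, 0, 0, 0, -1], [0, 0, 0.5, 0, 0, 0, -1], [0, 0, 0.5, 0, 0, 0, -1], [0, 0, 0, 0, 0, 0, -1], [0, 0, 0, 0, 0, 0, -1], [0, 0, 0, 0, 0, 0, -1], [0, 0, 0, 0, 0, 0, -1]]}}

```text
time_s: 22.15
ee_pos: [0.4459, 0.0986, 0.1473]
ee_rot: [-0.0, 0.022, 1.0, 0.0]
ft_force: [0.2, 0.5, 0.6]
finger_gap: 0.0005
grasp_force: 0.0
```

Call:
{"fn": "send_rows", "kwargs": {"increments": [[0, 0, 0.5, 0, 0, 0, -1], [0, 0, 0, 0, 0, 0, -1], [0, 0, 0.5, 0, 0, 0, -1], [0, 0, 0, 0, 0, 0, -1], [0, 0, 0.5, 0, 0, 0, -1], [0, 0, 0, 0, 0, 0, -1], [0, 0, 0, 0, 0, 0, -1], [0, 0, 0, 0, 0, 0, -1]]}}

```text
time_s: 22.95
ee_pos: [0.446, 0.0986, 0.1469]
ee_rot: [-0.0, 0.022, 1.0, -0.0]
ft_force: [-2.5, -0.2, 7.9]
finger_gap: -0.0002
grasp_force: 3.7
```

Call:
{"fn": "send_rows", "kwargs": {"increments": [[0, 0, 0.5, 0, 0, 0, -1], [0, 0, 0, 0, 0, 0, -1], [0, 0, 0.5, 0, 0, 0, -1], [0, 0, 0, 0, 0, 0, -1], [0, 0, 0, 0, 0, 0, -1], [0, 0, 0, 0, 0, 0, -1], [0, 0, 0, 0, 0, 0, -1], [0, 0, 0, 0, 0, 0, -1]]}}

```text
time_s: 23.75
ee_pos: [0.446, 0.0987, 0.1469]
ee_rot: [-0.0, 0.022, 1.0, -0.0]
ft_force: [-4.9, -1.4, 11.9]
finger_gap: 0.0004
grasp_force: 5.9
```

Call:
{"fn": "send_rows", "kwargs": {"increments": [[0, 0, -3, 0, 0, 0, -1], [0, 0, -10, 0, 0, 0, -1], [0, 0, -20, 0, 0, 0, -1], [0, 0, -20, 0, 0, 0, -1], [0, 0, -20, 0, 0, 0, -1], [0, 40, -20, 0, 0, 0, -1], [0, 40, -20, 0, 0, 0, -1], [0, 40, 0, 0, 0, 0, -1]]}}

```text
time_s: 24.55
ee_pos: [0.4531, 0.2201, 0.2619]
ee_rot: [0.004, 0.023, 1.0, 0.001]
ft_force: [1.2, 0.1, -0.6]
finger_gap: -0.0
grasp_force: 0.0
```

Call:
{"fn": "send_rows", "kwargs": {"increments": [[0, 40, 0, 0, 0, 0, -1], [0, 40, 0, 0, 0, 0, -1], [0, 40, 0, 0, 0, 0, -1], [0, 40, 0, 0, 0, 0, -1], [0, 40, 0, 0, 0, 0, -1], [0, 0, 0, 0, 0, 0, -1], [0, 0, 0, 0, 0, 0, -1], [0, 0, 0, 0, 0, 0, -1]]}}

```text
time_s: 25.35
ee_pos: [0.4601, 0.4176, 0.2576]
ee_rot: [-0.0, 0.023, 1.0, -0.0]
ft_force: [0.8, -0.5, -0.7]
finger_gap: -0.0001
grasp_force: 0.0
```

```bash
python3 - <<'E'
from h import *
from plant import arm
np.set_printoptions(precision=4,suppress=True)
t=arm.camera("top");sc=arm.camera("scene")
a=blobs(sc,"purple",(240,320,340,400));b=blobs(t,"purple",(400,190,460,280));print(a[:1],b[:1])
if a and b:
    X=tri((sc,a[0][2]),(t,b[0][2]))[0];print(X,"rack frame mm",((X-RC)@[.9886,.1506,0])*1e3,((X-RC)@ry)*1e3)
for k,bs,bt in(("red",(240,335,280,380),(420,245,445,270)),("green",(300,350,330,390),(425,190,450,215))):
    print(k,tri((sc,blobs(sc,k,bs)[0][2]),(t,blobs(t,k,bt)[0][2]))[0])
cv2.imwrite("pics/p6.png",np.hstack([cv2.resize(sc["frame"][130:410,210:370],(340,595)),cv2.resize(t["frame"][120:350,100:280],(455,595))])[:,:,::-1])
E
```

```text
[(np.int32(108), [277, 342, 10, 15], array([281.5833, 349.2407]))] [(np.int32(59), [421, 230, 10, 9], array([425.0678, 233.9661]))]
[ 0.5227 -0.276   0.071 ] rack frame mm -6.834369029917108 17.868494427359078
red [ 0.4829 -0.2878  0.0701]
green [ 0.5814 -0.2971  0.0701]
```

View pics/p6.png

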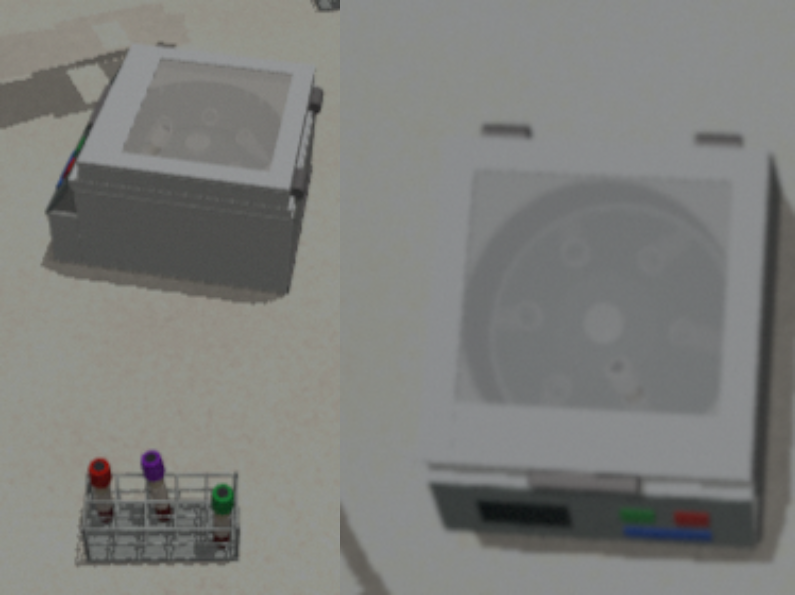

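The final views show the lid flat and shut, with its lip at (585,480) in the top view. The white-capped tube is seen through the window at (620,372). The purple-capped tube stands at full depth in the rack at (152,465), its cap as low as red and green; those two have not moved. The arm is clear.

```bash
python3 -c "
from plant import arm
print(arm.finish_job())"
```

```text
the job is handed in; nothing more can be done
None
```

The purple-capped tube is in a middle place of the rack, down to the bottom and leaning about 8° against the wires; the lid is fully shut, the white, green and red tubes were left in place, and the job was handed in at about 25 s.

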